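# Close the crate of mugs

## Robot

A 6-joint arm with a two-finger parallel gripper is mounted at the origin on the work surface. World frame = base frame: x ahead of the robot, y to its left, z up, the work surface at z = 0. Lengths are in mm, angles in rad, forces in N, time in s.
With the tool pointing down it reaches from about 325 to 925 mm from the base axis. Payload 3.1 kg.
Tool frame: the origin (TCP) lies between the finger pads; the fingertips stand 14 mm ahead of it and the grasp point (between the pads) lies 5 mm behind it; z points along the fingers, y is the direction in which the jaws open and shut (so a half turn about z gives the same grasp; the last joint's range is limited). The gripper opens to 85 mm and grips with 20 to 120 N. Pads are 22 mm wide; open, the fingers measure 114 mm over their backs; the gripper's body (76 mm by 85 mm) begins 54 mm behind the grasp point. The pads swing forward as they close: fully open they stand 13 mm farther back than shut.
Start: joints at [1.125, 0.217, 1.613, -0, 1.311, -0.112], TCP at [204.754, 590.521, 245.3] pointing down, gripper open.
Joint ranges: [-2.75, 2.75], [-0.78, 2.1], [0.31, 2.55], [-1.13, 4.27], [0.13, 2.63], [-2.58, 2.58]. Speed limits (rad/s): [2.79, 2.79, 3.14, 3.14, 3.14, 3.14].

## Interface

Orientations are given as [roll, pitch, yaw] about the fixed x, y, z axes, in that order (R = Rz(yaw) Ry(pitch) Rx(roll)).
In Python, from plant import manip gives the robot as it stands. Calls block until the motion is done:
- manip.move_pose(position, orientation): joint-space move of the TCP to a pose.
- manip.servo_line(position, attitude=None, vel=150, until_force=None): straight line of the TCP; attitude=None keeps the orientation; vel is the mean speed in mm/s. With until_force (N) it stops when the force on the tool has changed by that much, and returns True; else False.
- manip.move_j(angles): joint-space move.
- manip.let_go() and manip.grab(grasp_force=None): open the fingers fully, or close them until they stop; grasp_force is the grip in N (None keeps the last).
- manip.dwell(seconds).
- manip.ik(position, orientation): joint angles nearest the present ones, or None.
- manip.state(): the state.
- manip.grab_frame(name): name is "scene" or "side" or "wrist"; returns the picture (420x560x3 uint8, red, green, blue); there is no depth.
- manip.camera_params(name): a dict with "fx", "fy", "cx", "cy" (pixels), "extrinsics" (4x4, takes a point from camera to world coordinates); the wrist camera has in their place "mount" (4x4, takes a point from camera to tool coordinates, whose origin is the TCP and whose axes are the flange's). Camera axes: x right, y down, z forward; pixel columns grow to the right and rows downward; lengths in mm; the calibration is good to about 2 mm. A picture is of the moment at which its call begins: read the wrist's pose just before it. camera_params takes no time and is no camera call.
A pose or a line that the arm cannot do raises manip.Unreachable and nothing moves.
- manip.sign_off(): hands the job in, once; it reports no verdict.
Trained networks look in the newest picture that a camera, given by its name, has taken for a name from the list of things; names that differ only in an ending like _2 or _b are one class to them, and where a whole thing is asked for, a point or a joint stands for the part that bears it (a point fixed in the world has none). Each returns a list of dicts, best first, with "p" (0 to 1); they miss things now and then, are a little off and sometimes report something else, mostly with a low value. They report only what shows in the picture. A call takes as long as a camera call. They do not tell look-alikes from the thing itself.
- manip.recognise(thing, camera): "bbox" ([left, top, right, bottom] in pixels, round what is visible of it).
- manip.regions_of(thing, camera): "region" (420x560 bool, what is visible of it) and "bbox" ([left, top, right, bottom] in pixels, round what is visible of it).
The state is a dict: "t": time; "joint_positions": joint angles; "joint_velocities": joint speeds; "joint_torque": joint torques, N m; "tcp_pos": TCP position; "tcp_rot": TCP orientation; "contact_force": force on the tool from outside, world axes, zero at the start; "torque": the same for the moment, N m; "finger_gap": finger opening in mm.
Only numpy, scipy, OpenCV 4.12 (cv2) and the standard library are available. Lean on these libraries where they do the work, as an engineer would, in place of code of your own. Each camera call takes 0.05 s, during which the arm holds its last target.

## Task

Close the crate of mugs that stands on the sloping stand: pick up the loose plywood lid by its handle, hook one end of it under the wooden lip at the crate's low end, then swing the other end down under control (do not let it drop, mugs chip) until it lies flat on the crate, square with it and with its edges in line with the crate's sides. Then slide the steel bolt fully home over the lid, and leave the pottery on the bench undisturbed.

Things in the scene. Friction and masses are not known exactly. Their poses are not given: they have to be found in the camera images.
- stand: Sloping steel packing stand, fixed to the bench, with the crate fixed on it; 270 mm long, 150 mm wide, low end towards the robot. Origin on the bench straight below the centre of the lid's bed (165 mm below it); z up, x level, from the low end to the high end.
- crate: Open wooden crate of two mugs, fixed, pitched 22 deg. Origin: centre of the lid's bed in the rim plane (z=0), where the lid's underside rests. x up the slope from the low end (nearer the robot), y across, z square to the mouth. 246 long, 140 wide, 120 mm deep, walls 10 mm, mugs below the rim. Bed from low end wall x=-89 to fixed top board x=+89 (178 mm for the 170 mm lid).
- lip (a point): Middle of the lip's inner lower edge; crate axes, at x=-73, z=14 mm in the crate's frame. The lip is a wooden strip across the crate's whole width, 8 mm thick (top 22 mm above the rim), fixed on the low end wall. It overhangs the bed by 16 mm (x=-89 to -73), leaving a slot 14 mm high between rim and lip, closed at x=-89.
- top_board (a point): Middle of the upper edge of the fixed plywood board that closes the crate's high end (crate x=89 to 146 mm, full width, 8 mm thick on the rim, so flush with a closed lid); this point is at x=89, z=8 mm. The bolt is on its middle, in a steel keeper 29 mm wide (x=91 to 105, up to z=21 mm).
- lid_handle (a point): Centre of the lid's handle; lid axes. The lid is a loose plywood board, 170 (x) by 140 (y) by 8 mm, about 0.2 kg, same both ways round, lying flat on the bench, handle up. The handle is a wooden bar on the middle of its top: 100 mm long (y), 16 thick (x), 30 high. This point is half-way up it, 15 mm above the lid's top, 23 mm above its underside.
- lid: The same lid; origin at the centre of its underside, same axes as lid_handle.
- lid_end_a (a point): Middle of the lid's +x end face, half-way through the 8 mm thickness (85 mm from the lid's centre).
- lid_end_b (a point): Middle of the lid's -x end face, likewise.
- bolt (a joint): Flat steel slide bolt on the crate's fixed top board. 0 = drawn right back (clear of the bed), 0.020 m = fully home; moves along the crate's -x, down the slope. Home, its bar (14 mm wide, underside 11 mm above the rim) reaches 18 mm over the bed. Takes about 2 N, stays where it is left, and passes only above a lid that lies flat.
- bolt_knob (a point): Centre of the bolt's upright round knob, 14 mm in diameter, 24 mm high along the crate's z (top 40 mm above the rim). It is 12 mm above the bolt's bar and 20 mm above the fixed top board. Bolt right back: at x=133, y=0, z=28 mm in the crate's frame; it moves with the bolt.
- mug: Bystander: a dark stoneware mug, 82 mm in diameter, 95 mm high, standing beyond the crate; origin at the centre of its underside.
- bowl: Bystander: a white bowl, 130 mm across, 55 mm high, on the robot's left; origin at the centre of its underside.
- vase: Bystander: a brown vase, 100 mm across, 135 mm high, on the robot's right; origin at the centre of its underside.
Things that resemble listed ones, but are neither listed nor needed, are in the scene too. What is shaped like the lid but orange or pink is not meant.

How it is judged (in metres and radians):
On the way, in this order (a step that is already met when the one before it is completed fails the run):
1. one end of the lid is under the lip, in the crate's bed, with the other end still raised (more than 3.5 degrees) (((x of lid_end_a in the frame of crate between -0.093 and -0.077 m and z of lid_end_a in the frame of crate between -0.002 and 0.014 m) or (x of lid_end_b in the frame of crate between -0.093 and -0.077 m and z of lid_end_b in the frame of crate between -0.002 and 0.014 m)) and angle between the z axis of lid_handle and the z axis of crate, either way round above 0.06 rad), for 0.1 s.
2. the lid lies flat on the crate (within 2.5 degrees and 4 mm) (angle between the z axis of lid_handle and the z axis of crate, either way round below 0.044 rad and z of lid_handle in the frame of crate between 0.019 and 0.027 m and x of lid_handle in the frame of crate between -0.008 and 0.008 m), for 0.2 s.
At the end, for the whole second after the job is handed in: The lid lies at rest in its bed on the crate, one end under the lip: flat within 2.5 degrees, square within 4 degrees, its underside within 4 mm of the rim, its edges within 10 mm of the crate's sides; the bolt is home over it (at least 16 of 20 mm) (all of step 2 and angle between the x axis of lid_handle and the x axis of crate, either way round below 0.07 rad and y of lid_handle in the frame of crate between -0.01 and 0.01 m and value of joint bolt above 0.016 m and linear speed of lid below 0.02 m/s); the robot touches nothing.
It fails at once if the lid is dropped or slammed (turning faster than 2.5 rad/s or moving faster than 0.6 m/s) at the crate (distance between lid_handle and crate below 0.08 m and (angular speed of lid above 2.5 rad/s or linear speed of lid above 0.6 m/s)).
It fails at once if the mug is moved by more than 20 mm (distance of mug from where it was at the start of the episode above 0.02 m).
It fails at once if the bowl is moved by more than 20 mm (distance of bowl from where it was at the start of the episode above 0.02 m).
It fails at once if the vase is moved by more than 20 mm (distance of vase from where it was at the start of the episode above 0.02 m).
It also fails if it takes over 64 s, if anything falls off the work surface, if the arm or the gripper's body presses on something with over 40 N, if the wrist force passes 120 N, or if a joint passes its speed limit or range.

## Working session

There is one attempt and no reset: what is moved stays moved. The work goes in short steps, each a Python script; the robot and the scene stay as the last script left them, time stands still between calls to the robot, and variables do not carry over. Pictures are saved under pics/ and viewed, and the job is handed in when it is done.

```bash
ls; mkdir -p pics; python3 - <<'E'
from plant import manip
import cv2
for n in ["scene","side","wrist"]:
    im=manip.grab_frame(n); cv2.imwrite(f"pics/a_{n}.png",im[:,:,::-1])
    p=manip.camera_params(n); print(n,p)
    for th in ["lid","crate","bolt_knob","lip","lid_handle","top_board","stand"]:
        try: print(th,[( [round(float(x)) for x in r["bbox"]],round(float(r["p"]),2)) for r in manip.recognise(th,n)])
        except Exception as e: print(th,e)
print(manip.state())
E
```

```text
pics
scene {'fx': 500.2530544002571, 'fy': 500.2530544002571, 'cx': 279.6028211804642, 'cy': 201.7537699557546, 'extrinsics': array([[ 5.33768758e-01,  5.25954956e-01, -6.62164856e-01,
         1.47407452e+03],
       [ 8.45602574e-01, -3.38337775e-01,  4.12896884e-01,
        -5.80063269e+02],
       [-6.87022104e-03, -7.80319764e-01, -6.25342999e-01,
         1.05244877e+03],
       [ 0.00000000e+00,  0.00000000e+00,  0.00000000e+00,
         1.00000000e+00]])}
lid [([336, 144, 387, 177], 0.84), ([374, 246, 431, 295], 0.79), ([265, 167, 319, 202], 0.64), ([290, 212, 343, 256], 0.63)]
crate [([200, 205, 299, 303], 0.6)]
bolt_knob [([249, 230, 264, 242], 0.44)]
lip [([201, 207, 296, 300], 0.86)]
lid_handle [([376, 244, 432, 300], 0.86), ([289, 216, 343, 253], 0.78), ([261, 169, 318, 200], 0.73), ([252, 230, 264, 241], 0.37)]
top_board [([205, 207, 298, 298], 0.93)]
stand [([206, 208, 296, 328], 0.9)]
side {'fx': 479.00662418256144, 'fy': 479.00662418256144, 'cx': 282.0903139532543, 'cy': 205.553238934719, 'extrinsics': array([[ 9.52391891e-01, -2.10028873e-01,  2.20992211e-01,
      
[... 1261 characters left out ...]
oard []
stand []
{'t': 1.2, 'joint_positions': array([ 1.12477462e+00,  2.16911414e-01,  1.61339404e+00,  7.94474276e-06,
        1.31130560e+00, -1.12212762e-01]), 'joint_velocities': array([-0.00129685, -0.00021798, -0.00155482,  0.00046149,  0.00117861,
       -0.00096857]), 'joint_torque': array([-6.00403200e-05, -3.96893907e+01, -3.04248405e+01, -2.85987699e-04,
        1.05398853e-03, -1.71102744e-05]), 'tcp_pos': array([204.76746432, 590.51754551, 245.29628233]), 'tcp_rot': array([-3.14157523e+00, -9.69072944e-06,  2.80778167e+00]), 'contact_force': array([-0.20187556,  0.63482029, -0.92482896]), 'torque': array([ 0.07523986, -0.00566004,  0.01965271]), 'finger_gap': 85.2767589617477}
```

View pics/a_scene.png

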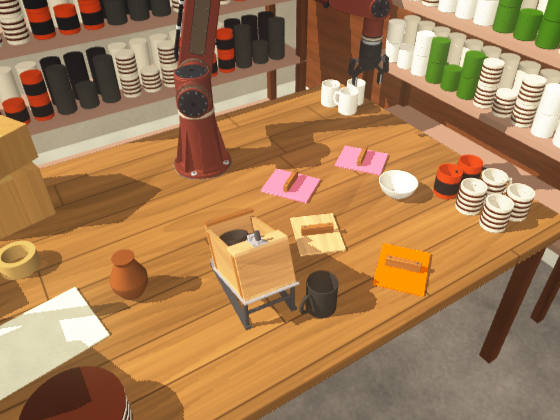

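View pics/a_side.png

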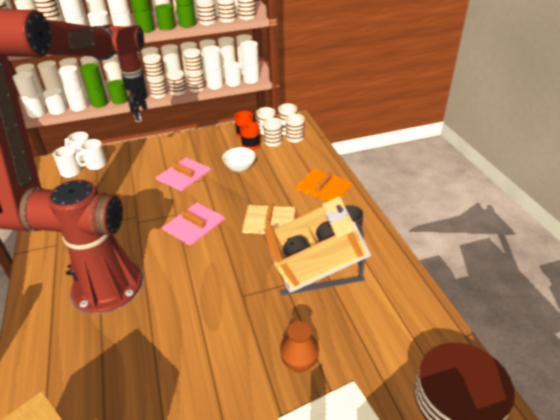

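View pics/a_wrist.png

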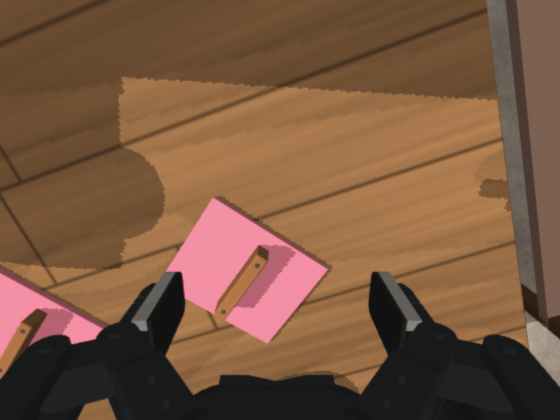

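```bash
cat > h.py <<'E'
from plant import manip
import numpy as np, cv2
from scipy.spatial.transform import Rotation as Rot
from scipy.optimize import least_squares
def T(R,p):
    M=np.eye(4); M[:3,:3]=R; M[:3,3]=p; return M
def tcpT():
    s=manip.state(); return T(Rot.from_euler('xyz',s['tcp_rot']).as_matrix(),s['tcp_pos'])
def cam(n):
    """K, world<-cam (wrist: at present pose)"""
    p=manip.camera_params(n)
    K=np.array([[p['fx'],0,p['cx']],[0,p['fy'],p['cy']],[0,0,1]])
    E=p['extrinsics'] if n!='wrist' else tcpT()@p['mount']
    return K,np.array(E)
def proj(K,E,P):
    P=np.atleast_2d(P); c=(P-E[:3,3])@E[:3,:3]; q=c@K.T; return q[:,:2]/q[:,2:]
def back(K,E,uv,z):
    uv=np.atleast_2d(uv); d=np.c_[uv,np.ones(len(uv))]@np.linalg.inv(K).T@E[:3,:3].T
    return E[:3,3]+d*((z-E[2,3])/d[:,2])[:,None]
def crateT(x,y,yaw,z=165.):
    """stand xy and yaw -> crate frame in world; x axis up the slope 22deg"""
    return T(Rot.from_euler('z',yaw).as_matrix()@Rot.from_euler('y',-np.deg2rad(22)).as_matrix(),[x,y,z])
E
python3 - <<'E'
from h import *
K,E=cam('scene'); K2,E2=cam('side')
def im(n):return cv2.imread(f'pics/a_{n}.png')
# crops zoomed
a=im('scene')[190:330,180:360]; cv2.imwrite('pics/b_scene.png',cv2.resize(a,None,fx=4,fy=4,interpolation=cv2.INTER_CUBIC))
a=im('side')[180:300,230:390]; cv2.imwrite('pics/b_side.png',cv2.resize(a,None,fx=4,fy=4,interpolation=cv2.INTER_CUBIC))
for n in ('scene','side'):
    K,E=cam(n)
    for uv in ([(291,218),(333,214),(345,247),(304,256)] if n=='scene' else [(249,205),(296,206),(294,233),(242,233)]): print(n,uv,back(K,E,uv,8).round()[0])
E
```

```text
scene (291, 218) [458.  96.   8.]
scene (333, 214) [515. 221.   8.]
scene (345, 247) [657. 159.   8.]
scene (304, 256) [623.  34.   8.]
side (249, 205) [511. 220.   8.]
side (296, 206) [670. 158.   8.]
side (294, 233) [617.  25.   8.]
side (242, 233) [450.  83.   8.]
```

View pics/b_scene.png

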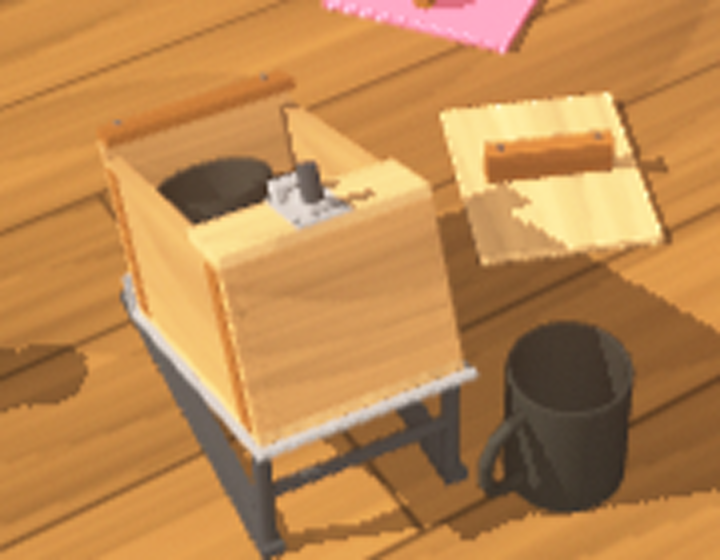

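View pics/b_side.png

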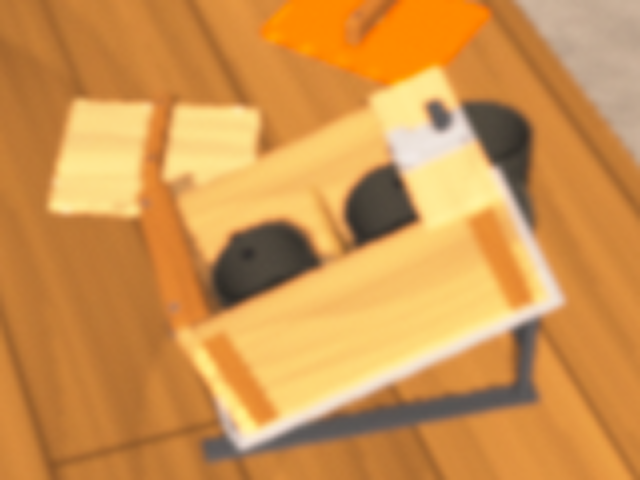

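```bash
python3 - <<'E'
from h import *
obs={'scene':(([180,190]),[((146,-70,8),(219,260)),((146,70,8),(432,183)),((89,-70,8),(190,228)),((89,70,8),(392,160)),((-89,-70,22),(99,132)),((-89,70,22),(268,72)),((146,-70,0),(219,275))]),
'side':(([230,180]),[((146,70,8),(440,68)),((89,70,8),(370,98)),((89,-70,8),(420,227)),((146,-70,8),(490,200)),((-89,-70,22),(178,328)),((-73,-70,22),(212,318)),((-89,70,22),(140,190))])}
C={n:cam(n) for n in obs}
def res(v):
    r=[]
    M=crateT(*v)
    for n,(o,l) in obs.items():
        for P,uv in l:
            r.append(proj(*C[n],(M@np.r_[P,1])[:3])[0]-(np.array(uv)/4+o))
    return np.array(r).ravel()
s=least_squares(res,[700,0,0],loss='soft_l1'); print(s.x,res(s.x).reshape(-1,2).round(1))
from itertools import product
s=least_squares(lambda v:res(v),[700,0,0,165]); print(s.x)
E
```

```text
[ 5.83100905e+02 -1.49297558e+02 -8.07746788e-02] [[-0.7 -0.4]
 [-1.1 -0.3]
 [-1.6  0.3]
 [-1.  -0.8]
 [-1.6  0.2]
 [ 2.6 -0.1]
 [ 0.  -1.1]
 [-0.8 -1. ]
 [-0.6 -0.1]
 [ 1.6 -1.1]
 [ 2.9 -3.3]
 [ 2.3 -1.6]
 [-1.  -1.6]
 [ 1.6 -0.1]]
[ 5.80806016e+02 -1.47154885e+02 -8.21515966e-02  1.60155665e+02]
```

```bash
python3 - <<'E'
from h import *
manip.move_pose([585,-170,390],[np.pi,0,np.deg2rad(85.4)])
print(manip.state()['t'])
K,E=cam('wrist'); im=manip.grab_frame('wrist'); np.savez('c.npz',K=K,E=E,im=im)
cv2.imwrite('pics/c.png',cv2.resize(im[:,:,::-1],(784,588)))
print(manip.state()['joint_positions'].round(2))
for th in ["crate","bolt_knob","lid_handle"]: print(th,[( np.round(r["bbox"]),round(float(r["p"]),2)) for r in manip.recognise(th,'wrist')])
E
```

```text
4.225
[-0.4   0.11  1.47  0.    1.56 -0.32]
crate [(array([179.,  87., 425., 238.]), 0.68)]
bolt_knob [(array([349., 164., 405., 185.]), 0.59), (array([244.,   0., 288.,  15.]), 0.41)]
lid_handle [(array([242.,   0., 286.,  16.]), 0.82), (array([348., 160., 408., 186.]), 0.39)]
```

View pics/c.png

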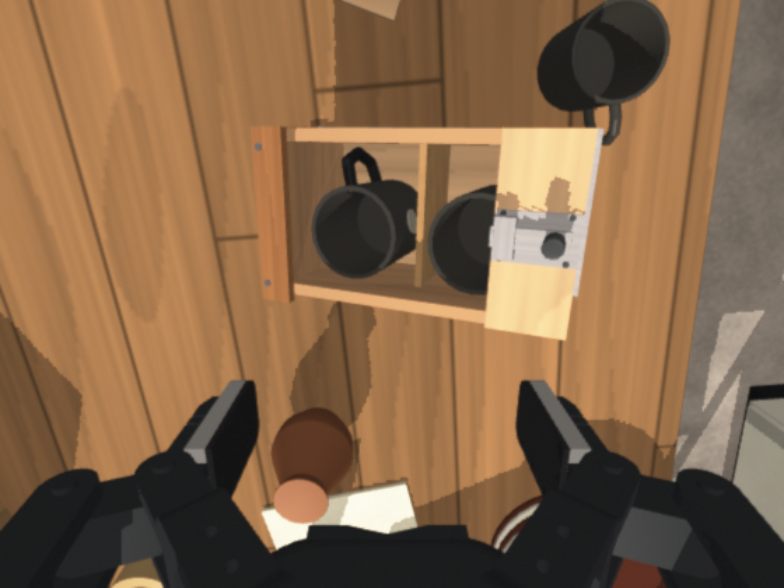

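```bash
python3 - <<'E'
from h import *
d=np.load('c.npz'); im=d['im'][:,:,::-1][80:255,165:445]
cv2.imwrite('pics/c2.png',cv2.resize(im[:, :140],None,fx=4,fy=3.4,interpolation=cv2.INTER_CUBIC))
cv2.imwrite('pics/c3.png',cv2.resize(im[:, 140:],None,fx=4,fy=3.4,interpolation=cv2.INTER_CUBIC))
E
```

```text
(no output)
```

View pics/c2.png

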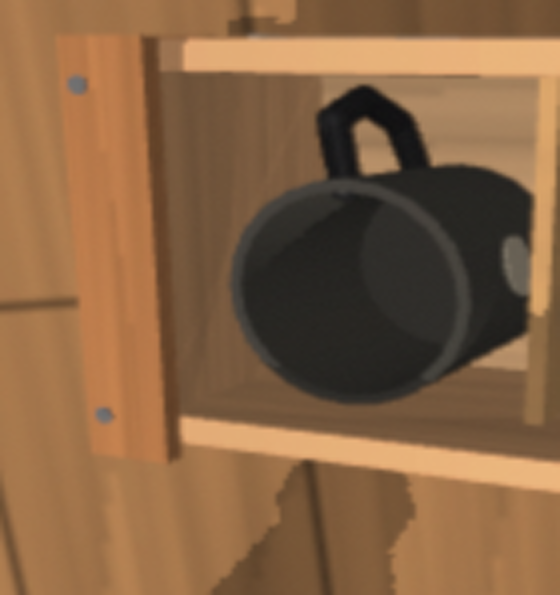

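View pics/c3.png

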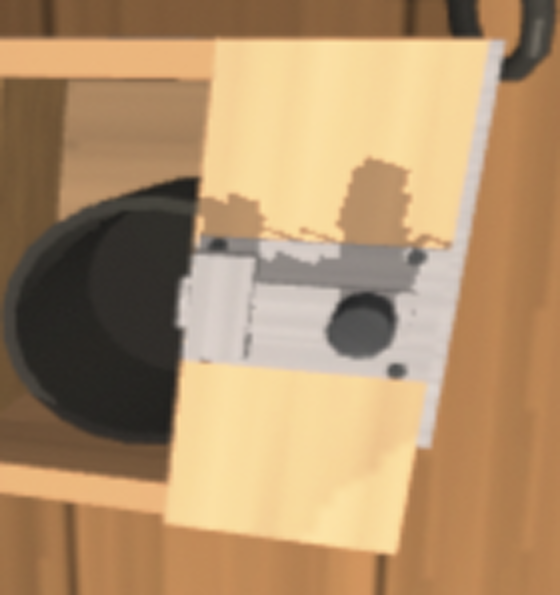

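```bash
python3 - <<'E'
from h import *
obs={'scene':([180,190],(4,4),[((146,-70,8),(219,260)),((146,70,8),(432,183)),((89,-70,8),(190,228)),((89,70,8),(392,160)),((-99,-70,22),(99,132)),((146,-70,0),(219,275))]),
'side':([230,180],(4,4),[((146,70,8),(440,68)),((89,70,8),(370,98)),((89,-70,8),(420,227)),((146,-70,8),(490,200)),((-99,-70,22),(178,328)),((-73,-70,22),(212,318)),]),
'w1':([165,80],(4,3.4),[((-73,70,22),(143,36)),((-99,70,22),(57,35)),((-99,-70,22),(93,455)),((-73,-70,22),(174,459))]),
'w2':([305,80],(4,3.4),[((89,70,8),(216,38)),((146,70,8),(490,39)),((146,-70,8),(397,553)),((89,-70,8),(165,522)),((133,0,40),(361,317))])}
d=np.load('c.npz')
C={'scene':cam('scene'),'side':cam('side'),'w1':(d['K'],d['E']),'w2':(d['K'],d['E'])}
def res(v,keys):
    r=[];M=crateT(*v)
    for n in keys:
        o,sc,l=obs[n]
        for P,uv in l: r.append(proj(*C[n],(M@np.r_[P,1])[:3])[0]-(np.array(uv)/sc+o))
    return np.array(r).ravel()
for keys in (['w1','w2'],['scene','side'],list(obs)):
  for x0 in ([583,-149,-.08],[583,-149,-.08,165]):
    s=least_squares(res,x0,args=(keys,)); print(keys,s.x.round(4),np.abs(s.fun).max().round(1))
    if len(keys)==2 and 'w1' in keys: print(s.fun.reshape(-1,2).round(1).tolist())
E
```

```text
['w1', 'w2'] [ 5.822666e+02 -1.444522e+02 -9.130000e-02] 3.9
[[-0.9, -0.4], [0.3, -0.0], [0.6, -0.8], [-1.4, 0.9], [-0.5, -0.7], [-0.9, -1.1], [-0.2, -1.1], [-0.2, -0.8], [2.8, 3.9]]
['w1', 'w2'] [ 5.823916e+02 -1.445609e+02 -9.140000e-02  1.640411e+02] 3.7
[[-0.6, -0.3], [0.6, 0.1], [0.9, -1.0], [-1.1, 0.7], [-0.6, -0.5], [-1.2, -0.9], [-0.5, -1.4], [-0.2, -1.1], [2.5, 3.7]]
['scene', 'side'] [ 5.842746e+02 -1.481039e+02 -9.220000e-02] 3.3
['scene', 'side'] [ 5.830024e+02 -1.456165e+02 -9.460000e-02  1.598110e+02] 2.2
['scene', 'side', 'w1', 'w2'] [ 5.825097e+02 -1.448909e+02 -9.180000e-02] 4.4
['scene', 'side', 'w1', 'w2'] [ 5.827839e+02 -1.450362e+02 -9.220000e-02  1.617204e+02] 3.8
```

```bash
python3 - <<'E'
from h import *
manip.move_pose([563,127,230],[np.pi,0,np.deg2rad(69.4)])
K,E=cam('wrist'); im=manip.grab_frame('wrist'); np.savez('l.npz',K=K,E=E,im=im)
cv2.imwrite('pics/l.png',cv2.resize(im[:,:,::-1],(784,588)))
print(manip.state()['t'])
for th in ["lid","lid_handle"]: print(th,[( np.round(r["bbox"]),round(float(r["p"]),2)) for r in manip.recognise(th,'wrist')])
E
```

```text
5.75
lid [(array([192., 111., 356., 242.]), 0.97), (array([  0., 101., 132., 286.]), 0.96), (array([370.,   2., 560.,  86.]), 0.84)]
lid_handle [(array([193., 111., 354., 246.]), 0.71), (array([370.,   0., 560.,  86.]), 0.66), (array([  4., 100., 132., 290.]), 0.62)]
```

View pics/l.png

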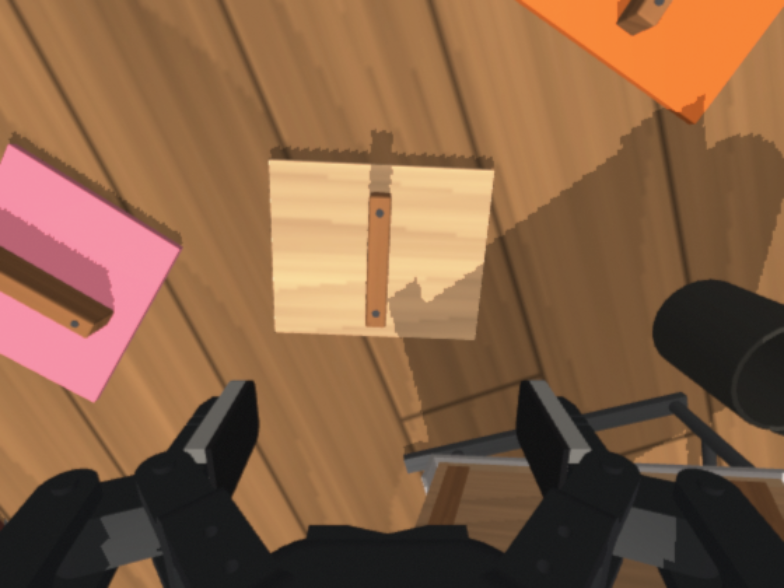

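```bash
python3 - <<'E'
from h import *
d=np.load('l.npz');K,E=d['K'],d['E']
# handle up direction in image = which lid y? free: tool x = lid y -> image up = +y, image right = +x
P=np.array([(-85,70,8),(85,70,8),(85,-70,8),(-85,-70,8),(-8,50,38),(8,50,38),(8,-50,38),(-8,-50,38)],float)
uv=np.array([(270,161),(493,170),(475.5,337),(276,329.5),(370,195),(391,195),(385.5,326),(366,326)])/1.4
def res(v): return (proj(K,E,P@Rot.from_euler('z',v[2]).as_matrix().T+[v[0],v[1],0])-uv).ravel()
s=least_squares(res,[563,127,-.36]); print(s.x,s.fun.reshape(-1,2).round(1).tolist())
for z,i in((8,slice(0,4)),(38,slice(4,8))):
    print(back(K,E,uv[i],z).mean(0))
E
```

```text
[ 5.58125114e+02  1.27366873e+02 -3.99274409e-01] [[-1.2, -1.5], [1.1, -1.2], [0.1, 1.2], [-0.4, 1.5], [-0.6, -0.4], [0.7, 0.2], [0.6, 0.9], [-0.3, 0.3]]
[558.2747642  127.50134956   8.        ]
[558.15886068 127.68271789  38.        ]
```

```bash
python3 - <<'E'
from h import *
o=[np.pi,0,np.pi/2-.3993]
manip.move_pose([558.1,127.5,90],o)
print(manip.servo_line([558.1,127.5,26],None,80,until_force=12))
print(manip.state()['tcp_pos'])
manip.grab(70)
s=manip.state(); print(s['tcp_pos'],s['tcp_rot'],s['finger_gap'],s['contact_force'],s['t'])
K,E=cam('wrist'); im=manip.grab_frame('wrist'); cv2.imwrite('pics/g.png',im[:,:,::-1])
E
```

```text
False
[558.58031101 127.58140815  26.32118748]
[558.53097179 127.54197273  26.4087663 ] [ 3.14085931e+00 -4.37997909e-04  1.17144121e+00] 14.1151513156132 [-0.28824538  0.53005779  1.76665872] 8.0583
```

View pics/g.png

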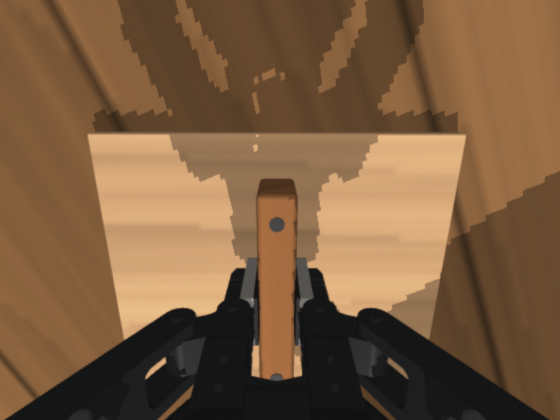

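```bash
cat >> h.py <<'E'
CR=[582.4,-144.7,-0.0915]
RG=np.array([[0,1,0],[1,0,0],[0,0,-1.]]).T
DY=0.; HZ=26.4
def lidpose(xc,zc,th,yc=0.,dy=None,cr=None):
    """tcp pose with lid low lower corner at crate (xc,yc,zc), tilt th deg rel. crate"""
    R=Rot.from_euler('y',-np.deg2rad(th)).as_matrix()
    L=T(R,np.array([xc,yc,zc])+R@[85,0,0])
    M=crateT(*(cr or CR))@L@T(RG,[0,DY if dy is None else dy,HZ])
    return M[:3,3],Rot.from_matrix(M[:3,:3]).as_euler('xyz')
def incrate(M,cr=None):
    return np.linalg.inv(crateT(*(cr or CR)))@M
def lidstate(dy=None):
    L=incrate(tcpT()@np.linalg.inv(T(RG,[0,DY if dy is None else dy,HZ])))
    c=L@[-85,0,0,1]; 
    th=np.rad2deg(np.arctan2(L[2,0],L[0,0])); yaw=np.rad2deg(np.arctan2(L[1,0],L[0,0]))
    return dict(corner=c[:3].round(1),tilt=th.round(2),yaw=yaw.round(2),f=(manip.state()['contact_force']).round(1),t=manip.state()['t'])
E
python3 - <<'E'
from h import *
K,E=cam('wrist')
c=back(K,E,[(89,134),(465,134)],8); L=np.linalg.inv(tcpT()); print((np.c_[c,[1,1]]@L.T).round(1))
h=back(K,E,[(261,182),(294,182)],38); print((np.c_[h,[1,1]]@L.T).round(1))
for a in [(-62,90,10),(-62,40,10),(-87,1.7,10),(-87,0,0)]:
    p,o=lidpose(*a); q=manip.ik(p,o); print(a,p.round(1),o.round(3),None if q is None else np.round(q,2))
E
```

```text
[[ 69.  -83.9  18.3   1. ]
 [ 69.1  84.7  18.5   1. ]]
[[ 54.1  -5.7 -11.6   1. ]
 [ 54.1   6.7 -11.6   1. ]]
(-62, 90, 10) [ 549.4 -141.7  292.7] [2.583 0.    1.479] [-0.48 -0.26  2.07  0.28  0.82 -0.53]
(-62, 40, 10) [ 568.1 -143.4  246.3] [2.583 0.    1.479] [-0.46 -0.16  2.09  0.3   0.71 -0.55]
(-87, 1.7, 10) [ 559.3 -142.6  201.4] [2.583 0.    1.479] [-0.47 -0.12  2.14  0.34  0.62 -0.61]
(-87, 0, 0) [ 570.7 -143.6  188.7] [2.758 0.    1.479] [-0.43 -0.01  2.01  0.18  0.78 -0.44]
```

```bash
sed -i 's/^DY=0./DY=1./' h.py; python3 - <<'E'
from h import *
manip.servo_line([558.5,127.5,320],None,200)
print(manip.state()['finger_gap'])
p,o=lidpose(-62,120,10); manip.move_pose(p,o)
p,o=lidpose(-62,40,10); manip.servo_line(p,o,80)
manip.dwell(.2); print(lidstate(), manip.state()['finger_gap'])
for n in('scene','side','wrist'):
    im=manip.grab_frame(n); cv2.imwrite(f'pics/d_{n}.png',im[:,:,::-1])
a=cv2.imread('pics/d_side.png')[150:300,230:390]; cv2.imwrite('pics/d_side.png',cv2.resize(a,None,fx=3.5,fy=3.5,interpolation=cv2.INTER_CUBIC))
E
```

```text
15.022198271546326
{'corner': array([-61.4,  -0.2,  40.6]), 'tilt': np.float64(10.07), 'yaw': np.float64(0.01), 'f': array([ 0.2, -0.3, -2.6]), 't': 12.1167} 15.09403871137738
```

View pics/d_side.png

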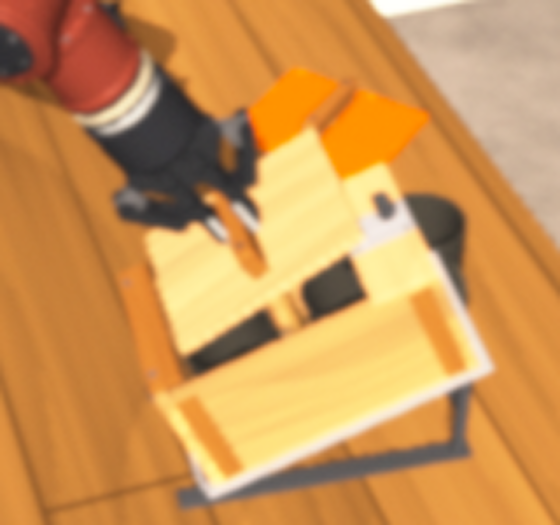

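View pics/d_wrist.png

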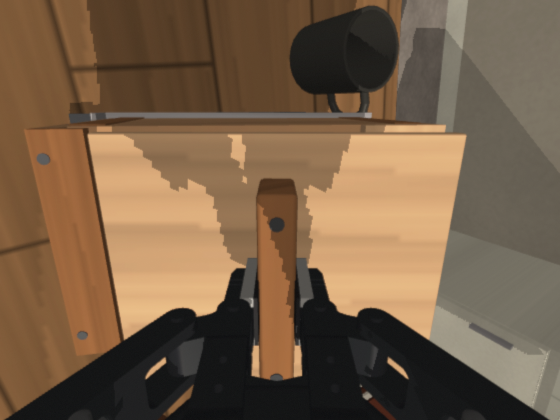

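```bash
python3 - <<'E'
from h import *
K,E=cam('wrist'); M=crateT(*CR)
for P in [(-99,70,22),(-73,70,22),(-99,-70,22),(-73,-70,22),(146,70,8)]: print(P,proj(K,E,(M@np.r_[P,1])[:3]).round(1))
a=cv2.imread('pics/d_wrist.png')[90:380,0:180]; cv2.imwrite('pics/d_w2.png',cv2.resize(a[:70],None,fx=4,fy=4)); cv2.imwrite('pics/d_w3.png',cv2.resize(a[220:],None,fx=4,fy=4))
E
```

```text
(-99, 70, 22) [[ 27.1 130.3]]
(-73, 70, 22) [[ 83.  129.7]]
(-99, -70, 22) [[ 80.  354.7]]
(-73, -70, 22) [[123.2 349.6]]
(146, 70, 8) [[444.6 124. ]]
```

View pics/d_w2.png

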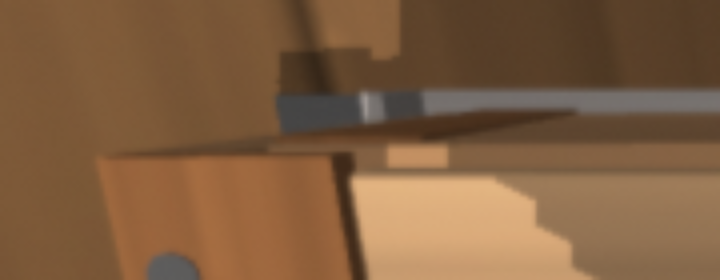

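View pics/d_w3.png

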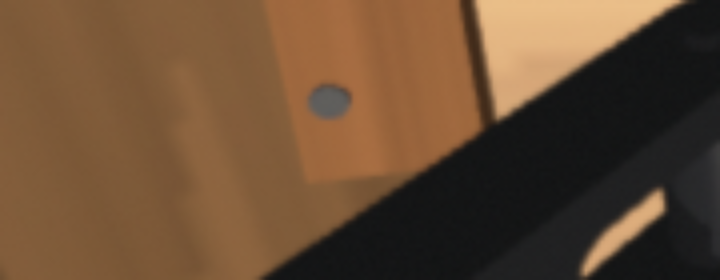

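```bash
python3 - <<'E'
from h import *
p,o=lidpose(-62,8,10); print(manip.servo_line(p,o,80,until_force=10)); manip.dwell(.1); print(lidstate())
p,o=lidpose(-62,-7,10); print(manip.servo_line(p,o,20,until_force=5)); print(lidstate()); manip.dwell(.1); print(lidstate())
E
```

```text
False
{'corner': array([-61.5,  -0.1,   8.3]), 'tilt': np.float64(10.05), 'yaw': np.float64(0.0), 'f': array([-0.3,  0.1, -2. ]), 't': 12.9167}
True
{'corner': array([-61.3,  -0.1,  -0.6]), 'tilt': np.float64(10.03), 'yaw': np.float64(0.04), 'f': array([-2.7,  1.8,  5.9]), 't': 13.4333}
{'corner': array([-61.3,  -0.2,  -0.5]), 'tilt': np.float64(10.04), 'yaw': np.float64(0.04), 'f': array([-2.8,  0. ,  5.2]), 't': 13.5333}
```

```bash
python3 - <<'E'
from h import *
p,o=lidpose(-62,1.2,10); manip.servo_line(p,o,20); manip.dwell(.1); print(lidstate())
p,o=lidpose(-93,1.0,10); print(manip.servo_line(p,o,25,until_force=6)); print(lidstate()); manip.dwell(.1); print(lidstate())
im=manip.grab_frame('wrist'); cv2.imwrite(f'pics/e.png',im[:,:,::-1])
a=manip.grab_frame('side')[150:300,230:390,::-1]; cv2.imwrite('pics/e_side.png',cv2.resize(a,None,fx=3.5,fy=3.5,interpolation=cv2.INTER_CUBIC))
E
```

```text
{'corner': array([-62.9,   0.2,   0.7]), 'tilt': np.float64(9.92), 'yaw': np.float64(-0.01), 'f': array([ 0.8,  1.1, -2.3]), 't': 13.975}
True
{'corner': array([-88.8,  -0.1,   1.3]), 'tilt': np.float64(10.34), 'yaw': np.float64(-0.16), 'f': array([ 4.4,  0.7, -0.7]), 't': 15.05}
{'corner': array([-88.8,  -0. ,   1.2]), 'tilt': np.float64(10.33), 'yaw': np.float64(-0.16), 'f': array([ 4.6, -0.6,  0.9]), 't': 15.15}
```

View pics/e.png

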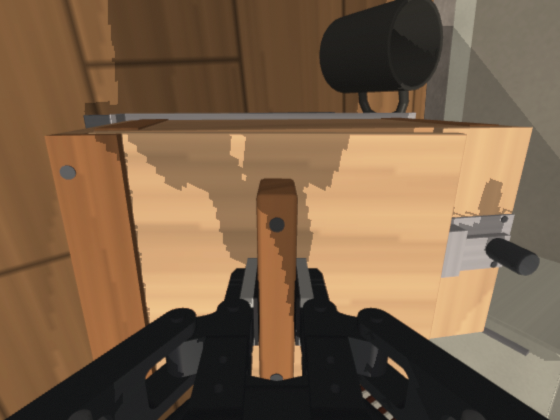

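View pics/e_side.png

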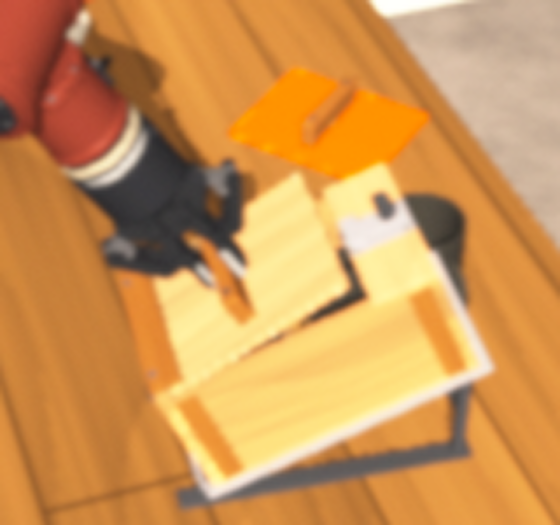

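```bash
python3 - <<'E'
from h import *
p,o=lidpose(-86.5,1.2,10); manip.servo_line(p,o,15); manip.dwell(.2); print(lidstate())
for th,z in ((7,.9),(4,.6),(2,.4)):
    p,o=lidpose(-86.5,z,th); print(manip.servo_line(p,o,15,until_force=10))
print(lidstate())
p,o=lidpose(-86.5,-1.5,-0.5); print(manip.servo_line(p,o,10,until_force=8)); manip.dwell(.1); print(lidstate(), manip.state()['torque'])
im=manip.grab_frame('wrist'); cv2.imwrite(f'pics/f.png',im[:,:,::-1])
a=manip.grab_frame('side')[150:300,230:390,::-1]; cv2.imwrite('pics/f_side.png',cv2.resize(a,None,fx=3.5,fy=3.5,interpolation=cv2.INTER_CUBIC))
E
```

```text
{'corner': array([-88. ,   0.5,   0.6]), 'tilt': np.float64(9.85), 'yaw': np.float64(-0.01), 'f': array([ 0.5,  0.2, -1.3]), 't': 15.9417}
False
False
False
{'corner': array([-85.9,  -0.1,   0.4]), 'tilt': np.float64(2.03), 'yaw': np.float64(0.02), 'f': array([ 0.2, -0.2, -1.4]), 't': 17.2667}
True
{'corner': array([-86.3,  -0.1,  -0.1]), 'tilt': np.float64(0.33), 'yaw': np.float64(0.03), 'f': array([-0.3,  0.5,  4.6]), 't': 17.8} [-0.07572973  0.40104563 -0.03666113]
```

View pics/f.png

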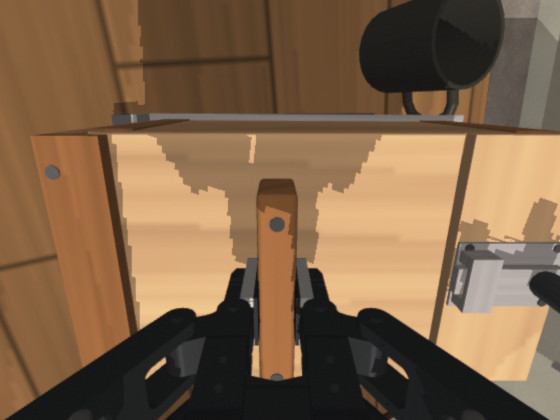

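View pics/f_side.png

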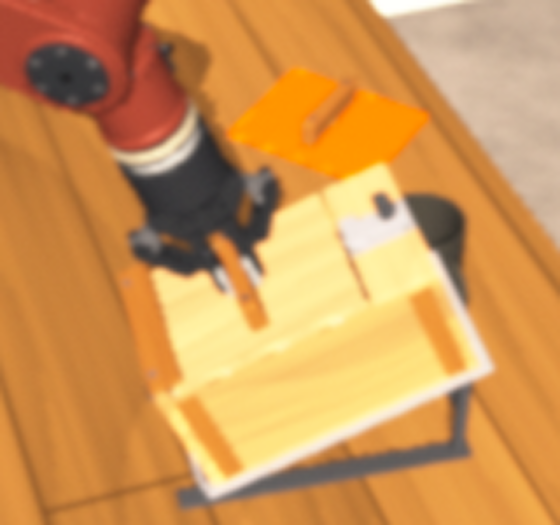

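```bash
cat >> h.py <<'E'
def cratetool(x,y,z):
    M=crateT(*CR)@T(RG,[x,y,z]); return M[:3,3],Rot.from_matrix(M[:3,:3]).as_euler('xyz')
E
python3 - <<'E'
from h import *
manip.let_go(); s=manip.state(); print(s['finger_gap'],s['t'])
c=incrate(tcpT())[:3,3]
p,o=cratetool(c[0],c[1],c[2]+80); manip.servo_line(p,o,100)
manip.dwell(.1)
im=manip.grab_frame('wrist'); cv2.imwrite(f'pics/i.png',im[:,:,::-1])
K,E=cam('wrist')
for P in [(-86,70,8),(84,70,8),(84,-70,8),(133,0,40),(133,0,16),(89,70,8),(89,-70,8)]: print(P,proj(K,E,(crateT(*CR)@np.r_[P,1])[:3]).round(1))
for a in [(165,0,110),(165,0,34),(125,0,34)]: print(manip.ik(*cratetool(*a)))
E
```

```text
85.51218983945478 18.5833
(-86, 70, 8) [[155.5 124.9]]
(84, 70, 8) [[405.7 125.1]]
(84, -70, 8) [[384.  302.3]]
(133, 0, 40) [[485.9 238.9]]
(133, 0, 16) [[465.5 225.7]]
(89, 70, 8) [[413.1 125.1]]
(89, -70, 8) [[390.1 302.4]]
[-0.35912465  0.12687047  1.59955034  0.11468462  1.04648606 -0.30656385]
[-0.34711448  0.23637672  1.60566484  0.11840649  0.93028538 -0.30869394]
[-0.36298362  0.17324124  1.70910764  0.1294086   0.89216425 -0.33408461]
```

View pics/i.png

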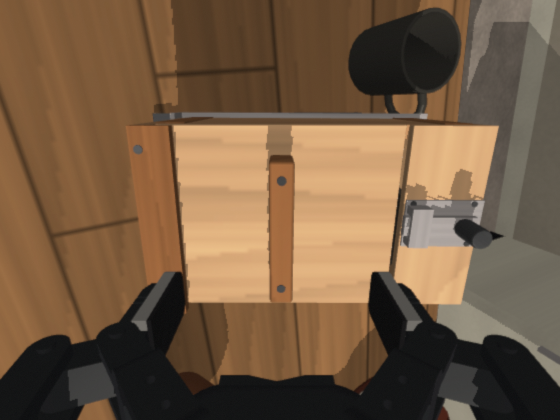

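```bash
python3 - <<'E'
from h import *
manip.grab(30)
p,o=cratetool(166,0,110); manip.move_pose(p,o)
p,o=cratetool(166,0,36); print(manip.servo_line(p,o,80,until_force=10)); manip.dwell(.1)
print(incrate(tcpT())[:3,3].round(1),manip.state()['contact_force'],manip.state()['t'])
im=manip.grab_frame('wrist'); cv2.imwrite(f'pics/j.png',im[:,:,::-1])
E
```

```text
False
[ 1.668e+02 -1.000e-01  3.700e+01] [-0.19332105 -0.66006952  0.36243934] 22.3417
```

View pics/j.png

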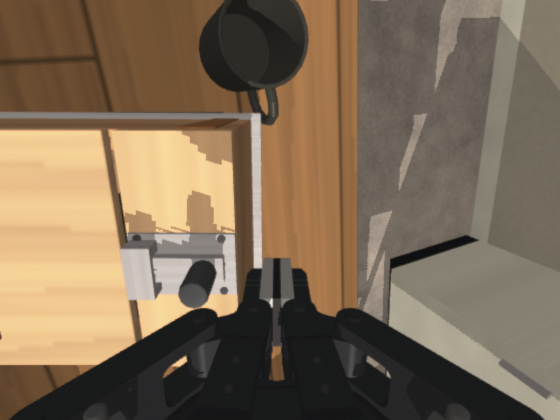

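```bash
python3 - <<'E'
from h import *
p,o=cratetool(120,0,36); print(manip.servo_line(p,o,25,until_force=14))
print(incrate(tcpT())[:3,3].round(1),manip.state()['contact_force'],manip.state()['t'])
im=manip.grab_frame('wrist'); cv2.imwrite(f'pics/k.png',im[:,:,::-1])
E
```

```text
True
[ 1.323e+02 -1.000e-01  3.660e+01] [ 3.12279674 -0.98380692  1.17919804] 23.7583
```

View pics/k.png

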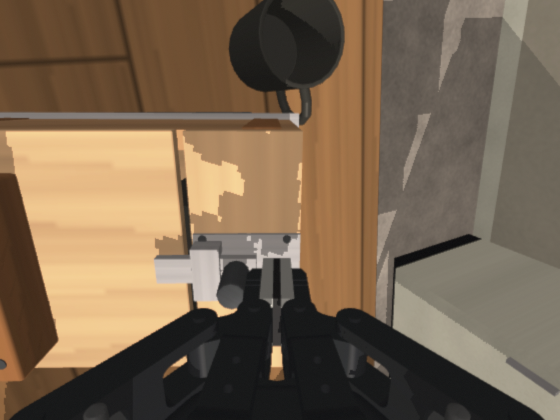

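```bash
python3 - <<'E'
from h import *
p,o=cratetool(145,0,37); manip.servo_line(p,o,80)
p,o=cratetool(140,0,120); manip.servo_line(p,o,120)
p,o=cratetool(60,-20,170); manip.servo_line(p,o,150); manip.dwell(.2)
K,E=cam('wrist');im=manip.grab_frame('wrist'); cv2.imwrite(f'pics/m.png',im[:,:,::-1])
cv2.imwrite('pics/m2.png',cv2.resize(im[90:330,120:460,::-1],None,fx=2.3,fy=2.3,interpolation=cv2.INTER_CUBIC))
for P in [(113,0,40),(113,0,16),(71,7,14),(71,-7,14),(-89,70,8),(81,70,8),(81,-70,8),(85,-70,8),(89,-70,8),(89,70,8),(0,50,38),(0,-50,38),(-4,50,38),(-4,-50,38)]: print(P,((proj(K,E,(crateT(*CR)@np.r_[P,1])[:3])-[120,90])*2.3).round(0))
print(manip.state()['contact_force'],manip.state()['t'])
a=manip.grab_frame('side')[150:300,230:390,::-1]; cv2.imwrite('pics/m_side.png',cv2.resize(a,None,fx=3.5,fy=3.5,interpolation=cv2.INTER_CUBIC))
E
```

```text
(113, 0, 40) [[505. 215.]]
(113, 0, 16) [[493. 200.]]
(71, 7, 14) [[385. 181.]]
(71, -7, 14) [[385. 216.]]
(-89, 70, 8) [[-47.   9.]]
(81, 70, 8) [[414.   9.]]
(81, -70, 8) [[406. 357.]]
(85, -70, 8) [[415. 357.]]
(89, -70, 8) [[425. 357.]]
(89, 70, 8) [[435.   9.]]
(0, 50, 38) [[180.  69.]]
(0, -50, 38) [[199. 341.]]
(-4, 50, 38) [[168.  69.]]
(-4, -50, 38) [[189. 341.]]
[ 0.35430698 -0.42217956  0.53549068] 26.0167
```

View pics/m2.png

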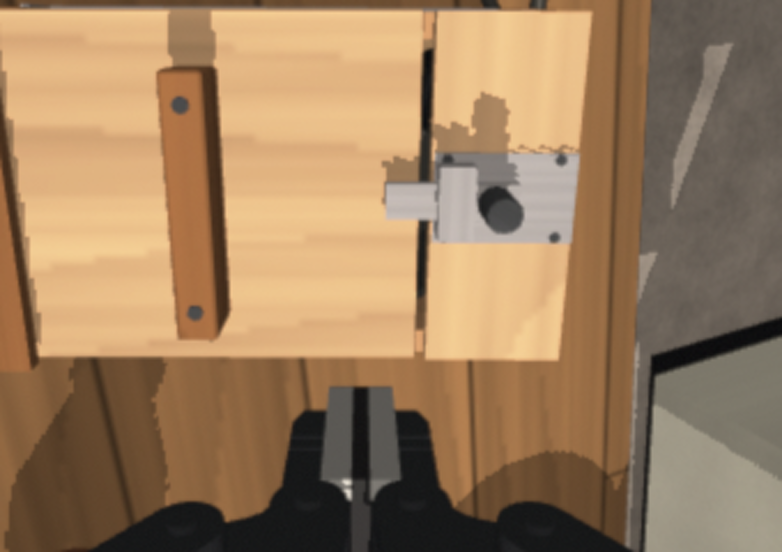

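View pics/m_side.png

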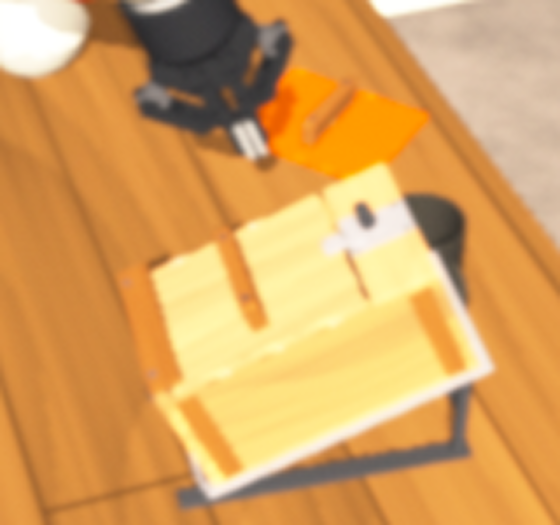

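```bash
python3 -c "
from h import *
manip.sign_off(); print(manip.state()['t'])"
```

```text
the job is handed in; nothing more can be done
the job is handed in; nothing more can be done
```

The crate is closed and bolted, and I handed the job in at about 26 s of the 64 s allowed; no verdict is reported.

**What I did:** I gripped the plain lid by its handle and tilted it 10° to the crate. I found the rim by touch, within about 0.5 mm of where the cameras put it. I then slid the lid under the lip to light contact with the end wall and backed off. From there I swung it down slowly, stopping on contact at 0.3° of tilt and 0.03° of yaw by the arm's readings. After letting go, I pushed the bolt home with the closed fingers.

**Last checks:** The final wrist picture shows:
- **Lid:** flat, square, in line with the sides and tucked under the lip. Its high end has a gap of about 5 mm to the top board.
- **Bolt:** its tip is within about a pixel of where it should be when fully home.
- **Robot:** the gripper is clear of everything and the tool force is about zero.

**Failed or disagreed:** One check was off: the knob did not fit my first crate estimate, by up to 4 pixels. A later, closer view matched it within a pixel. I kept the gripper clear of the mug, bowl and vase but did not measure their positions at the end.

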